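# Free the isolation platform and build up the manipulator base

## Task

The isolation platform is still locked for transport: take the orange hook pick from its rest, pry every black retaining clip that is still fitted out of its stud groove with it (not with the gripper's fingers), put the pick back in its rest and collect the clips in the steel tray. Once no clip is left on a stud, lay the cork sheet flat and square in the middle of the blue outline on the deck, then set the stone slab squarely on top of it. Leave everything else on the bench where it is.

Things in the scene. Friction and masses are not known exactly. Their poses are not given: they have to be found in the camera images.
- deck_mid (a point): middle of the blue outline on the top face of the floating aluminium deck (from 120 mm nearer to 130 mm farther than this point, 130 mm to either side), on a fixed grey base 270 x 280 mm with four brass lock studs; x points away from the robot, y to the left. The outline is 164 mm long in x and 74 mm wide in y. The top face is 48 mm above the bench plus the value of joint deck
- deck (a joint): height of the sprung floating deck above its lower stop, 0 to 0.006 m; up to about 0.002 while clips lock it, 0.006 when free and unloaded; a light spring (about 3 N) lifts it, the slab's weight presses it down to its stop
- stud1 (a point): axis of the far left stud, at the height of the deck's lower stop; every stud: groove 22 mm in diameter and 10 mm high just above the deck, above it a head 31 mm in diameter and 8 mm high, top 18 mm above this point
- stud2 (a point): axis of the far right stud, at the height of the deck's lower stop, a stud as stud1
- stud3 (a point): axis of the near left stud, at the height of the deck's lower stop, a stud as stud1
- stud4 (a point): axis of the near right stud, at the height of the deck's lower stop, a stud as stud1
- clip1: black sprung retaining clip of stud1, 58 mm long, 8 mm thick: a C-shaped ring 40 mm across with two spring arms, and a lifting eye at its closed back. Origin: centre of the ring, underside; x from the open mouth to the eye (at the start towards the robot, within about 20 degrees), z up. Lies in its groove at the start, or is absent (None)
- clip2: black sprung retaining clip of stud2, as clip1. The eye's frame is 26 mm wide and reaches from x = 14 to 44 mm: the place to grip a clip that has come off. Its opening, centred at x = 28 mm, is 16 mm wide; the 6 mm hook goes in from above and pulls on the outer bar, whose inner face is at x = 38 mm
- clip3: black sprung retaining clip of stud3, as clip1. It comes off sideways, along its own x: pulled that way by the eye with some 10 N it snaps over the groove within about 15 mm; after 35 mm its mouth is clear of the stud's head and it lies loose on the deck
- clip4: black sprung retaining clip of stud4, as clip1
- pick: hook pick of 70 g with an orange handle 84 mm long, 16 mm wide, 18 mm high, lying level in its rest. Origin: middle of the handle, the place to grip it from above; x along the handle to the hook, z up. The 6 mm steel shank leaves the front end and at x = 60 mm turns straight down
- pick_tip (a point): lower end of the hook, 60 mm ahead of (x) and 55 mm below the middle of the handle
- rest_seat (a point): on the fixed two-post rest, foot 100 x 60 mm: where the middle of the handle lies when the pick is in its rest, 75 mm above the bench, x as the resting pick's x. The two posts stand 35 mm before and behind it, each 6 mm thick, with a notch 24 mm wide, open at the top, whose floor is 9 mm below and whose cheeks end 9 mm above this point
- tray: fixed open steel tray, 160 (x) x 120 (y) x 22 mm, walls and floor 3 mm; origin at the middle of its underside
- sheet: stiff cork sheet of 60 g, 156 (x) x 60 (y) x 6 mm; origin at the middle of its underside; lies flat on the bench; grip it across its 60 mm width
- slab: pale stone slab with four brass inserts, 150 (x) x 60 (y) x 20 mm, 0.35 to 0.7 kg; origin at the middle of its underside; lies flat on the bench; grip it across its 60 mm width
- dish1: closed Petri dish, 60 mm across, 13 mm high; origin at the middle of its underside; not to be disturbed
- dish2: closed Petri dish, as dish1; not to be disturbed
- objective: steel microscope objective standing nose up, 40 mm across, 56 mm high; origin at the middle of its underside; not to be disturbed
- vial: amber bottle, 40 mm across, 75 mm high; origin at the middle of its underside; not to be disturbed
- slide_box: blue slide box, 85 (x) x 75 (y) x 32 mm; origin at the middle of its underside; not to be disturbed
- driver: screwdriver, 170 mm long, lying on the bench along its x; not to be disturbed

How it is judged:
By the outcome, as a careful person would: the job done as asked, in the order asked, and still so for the second after the job is handed in, with the robot touching nothing.
Of clip1, clip2, clip3, clip4 only 2 to 4 are there at a start; the rules pass over those that are not, and their reading is None.
At some moment in a run one of sheet, slab may be knocked a few centimetres aside while the robot is not near it.
It also fails if it takes over 210 s, if anything falls off the work surface, if the arm or the gripper's body presses on something with over 40 N, if the wrist force passes 120 N, or if a joint passes its speed limit or range.

## Robot

A 6-joint arm with a two-finger parallel gripper is mounted at the origin on the work surface. World frame = base frame: x ahead of the robot, y to its left, z up, the work surface at z = 0. Lengths are in m, angles in rad, forces in N, time in s.
With the tool pointing down it reaches from about 0.425 to 0.925 m from the base axis. Payload 12.5 kg.
Tool frame: the origin (TCP) lies at the very end of the fingers, on their centre line; the grasp point (between the pads) lies 19 mm behind it; z points along the fingers, y is the line along which they close (so a half turn about z gives the same grasp; the last joint's range is limited). The gripper opens to 85 mm and grips with 20 to 120 N. Pads are 22 mm wide; open, the fingers measure 114 mm over their backs; the gripper's body (76 mm by 85 mm) begins 54 mm behind the grasp point. The pads swing forward as they close: fully open they stand 13 mm farther back than shut.
Start: joints at [1.11, 0.491, 1.559, -0, 1.092, -0.106], TCP at [0.217, 0.586, 0.204] pointing down, gripper open.
Joint ranges: [-3.1, 3.1], [-0.84, 2.19], [0.05, 2.79], [-1.13, 4.28], [0.06, 2.93], [-2.69, 2.69]. Speed limits (rad/s): [2.22, 2.22, 2.79, 3.14, 3.14, 3.14].

## Interface

Orientations are given as [roll, pitch, yaw] about the fixed x, y, z axes, in that order (R = Rz(yaw) Ry(pitch) Rx(roll)).
In Python, from cell import robot gives the robot as it stands.
- The arm moves only by the tool move_arm, never from a script. Its argument "increments" is a list that holds one entry, the list of rows, each a list of 7 numbers: the turn, a rotation vector about the world's x, y, z in degrees, then the shift along the world's x, y, z in m, then the finger opening in m, from 0 to 0.0854. A call has 1 to 5 rows; each row shifts and turns the commanded pose from where the row before left it; what a row does not reach is not made up. A row lasts 1/8 s, in which the tool goes at most 62.5 mm and 10.7 degrees, less where a joint would pass 70% of its speed; a pose out of reach is approached as far as the arm can. A call with a gripper value outside its range is refused whole. The fingers move at their own pace and stop on an object; "squeeze" is the grip in N (left out, the last holds). Time passes only in rows, so rows that do not move let the fingers close. It gives the time, the measured TCP pose, the force, the opening and the grip force at its end, in the units of the state.
- robot.observe(): the state, without advancing time (a new reading comes with each control period).
- robot.grab_frame(name): name is "side" or "top" or "wrist"; returns a dict with "color" (384x512x3 uint8, red, green, blue), "fx", "fy", "cx", "cy" (pixels), "eye" and "rotation" of the camera in the world. Camera axes: x right, y down, z forward; pixel columns grow to the right and rows downward; lengths in m; the calibration is good to about 2 mm. A picture is of the moment at which its call begins. There is no depth.
- robot.sign_off(): hands the job in; it is judged then, once.
The state is a dict: "time_s": time; "joint_pos": joint angles; "joint_velocities": joint speeds; "effort": joint torques, N m; "eef_pos": TCP position; "tool_rot": TCP orientation; "force": force on the tool from outside, world axes, zero at the start; "ft_torque": the same for the moment, N m; "width": opening from 0.0 (shut) to 1.0 (fully open); "gripper_force": force on a finger pad.
Only numpy, scipy, OpenCV 4.12 (cv2) and the standard library are available. Lean on these libraries where they do the work, as an engineer would, in place of code of your own. Each camera call takes 0.05 s, during which the arm holds its last target. There are 200 camera calls.

## Working session

There is one attempt and no reset: what is moved stays moved. The work goes in short steps, Python scripts to look and compute and a tool call to move; the robot and the scene stay as the last step left them, time stands still between calls to the robot, and variables do not carry over. Pictures are saved under pics/ and viewed, at most 14 in all, crops included, and the job is handed in when it is done.

Besides the shell and the picture viewer there is one more tool, called after ">>>" in YAML: its name, and indented under it one key for each argument. move_arm: Moves the arm, as the interface text tells. Its arguments: {"type":"object","properties":{"increments":{"type":"array"},"squeeze":{"type":"number"}},"required":["increments"]}

```bash
mkdir -p pics
cat > h.py <<'E'
import numpy as np, cv2
from cell import robot
def grab(n,f=None):
    d=robot.grab_frame(n)
    if f: cv2.imwrite('pics/'+f,cv2.cvtColor(d['color'],cv2.COLOR_RGB2BGR))
    return d
def pt(d,u,v,z):
    r=np.array(d['rotation'])@np.array([(u-d['cx'])/d['fx'],(v-d['cy'])/d['fy'],1]); e=np.array(d['eye'])
    return e+r*(z-e[2])/r[2]
def px(d,p):
    c=np.array(d['rotation']).T@(np.array(p)-np.array(d['eye'])); return c[0]/c[2]*d['fx']+d['cx'],c[1]/c[2]*d['fy']+d['cy']
E
python3 - <<'E'
from h import *
import pickle
for n in('top','side'):
    d=grab(n); pickle.dump(d,open(n+'.pkl','wb'))
    im=cv2.cvtColor(d['color'],cv2.COLOR_RGB2BGR); cv2.imwrite('pics/%s0.png'%n,cv2.resize(im,(800,600),interpolation=cv2.INTER_CUBIC))
    print(n,d['eye'],np.round(d['rotation'],3),d['fx'],d['cx'],d['cy'])
print(robot.observe())
E
```

```text
top [ 0.38221538 -0.03083748  1.24794145] [-2.994  0.015 -1.543] 411.8215777275137 253.40396122440055 195.18335417659472
side [0.27355259 0.67546212 0.64506194] [-2.192  0.011 -2.743] 360.8718299361184 254.73796518764703 192.82393629515835
{'time_s': 0.1, 'joint_pos': array([ 1.11037622e+00,  4.91497334e-01,  1.55937739e+00,  2.79149298e-05,
        1.09168306e+00, -1.05580926e-01]), 'joint_velocities': array([-0.00144591,  0.00042777, -0.00266313, -0.00012138, -0.0011917 ,
       -0.00069516]), 'effort': array([ 2.76424602e-03, -6.19444370e+01, -2.62027091e+01, -1.08405961e-04,
        2.95744278e-03, -3.15054926e-06]), 'eef_pos': array([0.21701512, 0.58588585, 0.20389122]), 'tool_rot': array([-3.14063550e+00, -1.26332291e-04,  2.78674053e+00]), 'force': array([-0.75943232, -0.17388354,  0.03805388]), 'ft_torque': array([ 0.06090847,  0.00921173, -0.01982822]), 'gripper_force': 0.0, 'width': 1.0051173334316614}
```

View pics/top0.png

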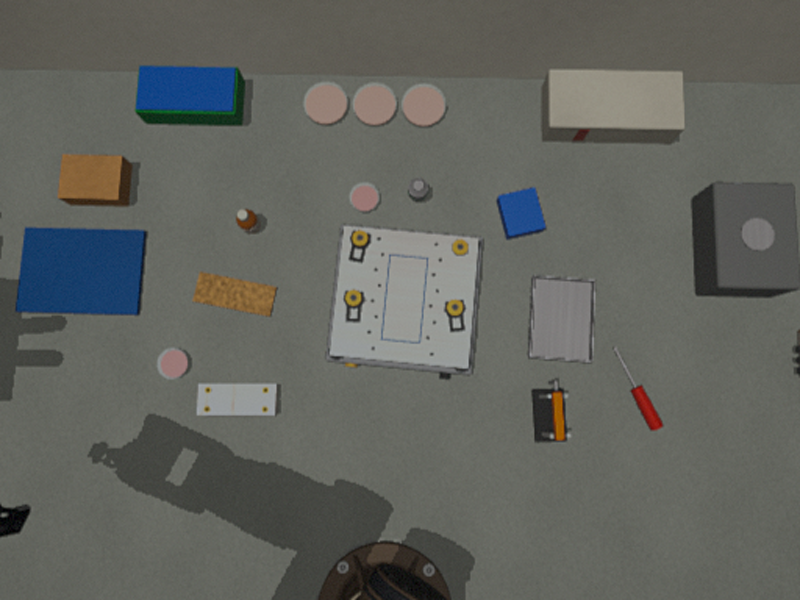

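View pics/side0.png

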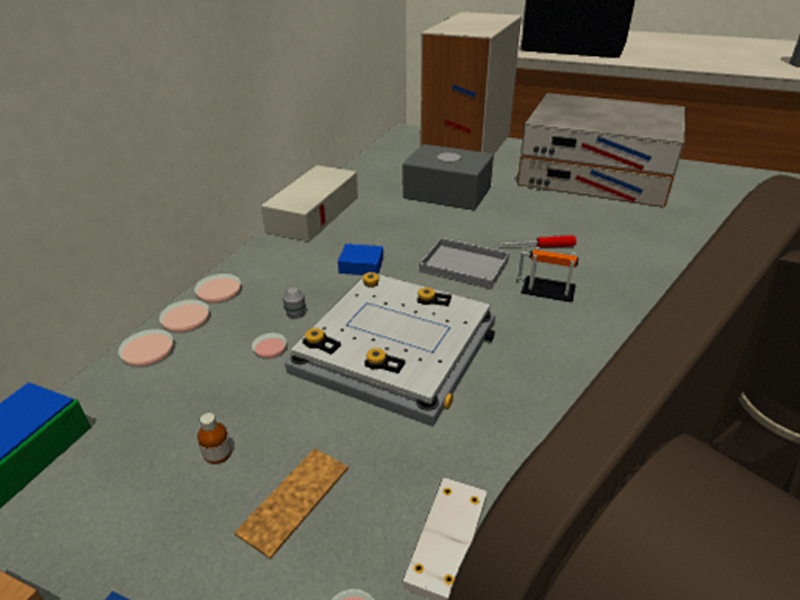

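The top view shows three clips: clip1 at about (358,250), clip3 (353,305) and clip4 (456,312). The far-right stud at (460,247) is bare. The pick is at (560,415), the tray at (562,318), the sheet at (235,293) and the slab at (237,400). Next I enlarge the top view.

```bash
cat >> h.py <<'E'
from scipy.spatial.transform import Rotation as Ro
_g=grab
def grab(n,f=None):
    d=_g(n,f); d['rotation']=Ro.from_euler('xyz',d['rotation']).as_matrix(); return d
E
python3 - <<'E'
from h import *
import pickle
d=pickle.load(open('top.pkl','rb')); d['rotation']=Ro.from_euler('xyz',d['rotation']).as_matrix()
pickle.dump(d,open('top.pkl','wb'))
im=cv2.cvtColor(d['color'],cv2.COLOR_RGB2BGR)
c=im[140:245,205:315]; cv2.imwrite('pics/c1.png',cv2.resize(c,None,fx=5.6,fy=5.6,interpolation=cv2.INTER_CUBIC))
c=im[165:290,330:430]; cv2.imwrite('pics/c2.png',cv2.resize(c,None,fx=4.8,fy=4.8,interpolation=cv2.INTER_CUBIC))
E
```

```text
(no output)
```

View pics/c1.png

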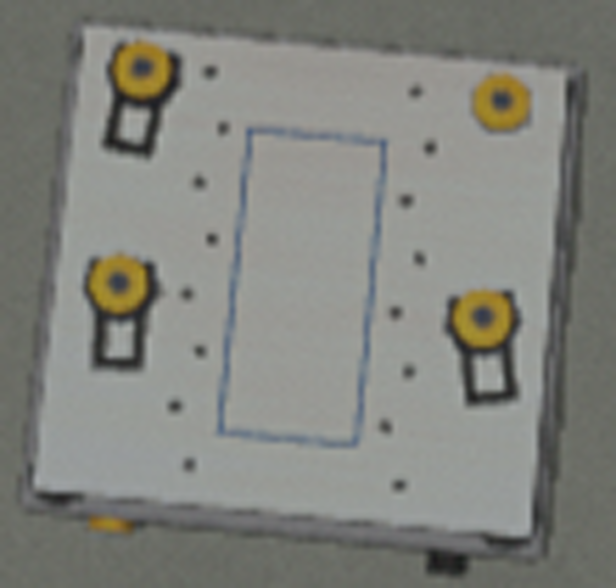

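View pics/c2.png

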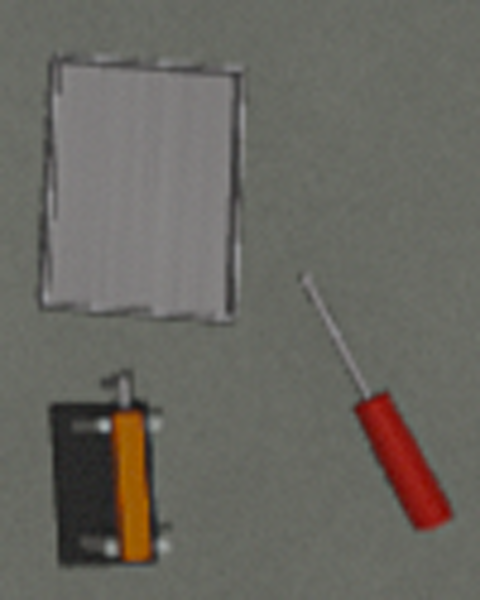

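The crops show:
- The outline corners are at crop1 (248,128), (386,141), (357,443), (220,433).
- The stud heads are at (143,69), (501,101), (119,283), (483,317).
- The clip eyes are at (131,126), (120,341), (489,375).
- The pick handle runs (128,410) to (138,561) in crop2, with the hook end near (124,376).

Run:
```python
from h import *
import pickle
d=pickle.load(open('top.pkl','rb'))
np.set_printoptions(precision=4,suppress=True)
def a(u,v,z,s=5.6,o=(205,140)): return pt(d,(u+.5)/s-.5+o[0],(v+.5)/s-.5+o[1],z)
b=lambda u,v,z:a(u,v,z,4.8,(330,165))
C=[a(*p,.05) for p in[(248,128),(386,141),(357,443),(220,433)]]
print('outline',np.mean(C,0),[np.linalg.norm(C[i]-C[i-1]) for i in range(4)]); dd=C[0]+C[1]-C[2]-C[3]; print('yaw',np.degrees(np.arctan2(dd[1],dd[0])))
S=[a(*p,.066) for p in[(143,69),(501,101),(119,283),(483,317)]]; print('studs',S)
for i,e,o in((0,(131,126),(127,153)),(2,(120,341),(118,366)),(3,(489,375),(493,402))):
    E=a(*e,.058);O=a(*o,.058); x=E-S[i]; print('eye',i+1,E,np.linalg.norm(x[:2]),np.degrees(np.arctan2(x[1],x[0])),'outer',np.linalg.norm((O-S[i])[:2]))
H=[b(*p,.084) for p in[(113,411),(143,409),(154,560),(122,562)]]; dd=H[0]+H[1]-H[2]-H[3]
print('pick',np.mean(H,0),np.degrees(np.arctan2(dd[1],dd[0])),[np.linalg.norm(H[i]-H[i-1]) for i in range(4)],'hook',b(124,376,.08))
T=[b(*p,.022) for p in[(55,60),(241,70),(232,320),(41,307)]];dd=T[0]+T[1]-T[2]-T[3]
print('tray',np.mean(T,0),np.degrees(np.arctan2(dd[1],dd[0])),[np.linalg.norm(T[i]-T[i-1]) for i in range(4)])
k=.64
for n,z,P in(('sheet',.006,[(200,272),(277,286),(271,316),(193,300)]),('slab',.02,[(197,384),(277,384),(277,415),(197,415)])):
    q=[pt(d,u*k,v*k,z) for u,v in P]; dd=q[0]+q[3]-q[1]-q[2]; print(n,np.mean(q,0),np.degrees(np.arctan2(dd[1],dd[0])),[np.linalg.norm(q[i]-q[i-1]) for i in range(4)])
```

```text
outline [ 0.5737 -0.0229  0.05  ] [np.float64(0.16322713561801636), np.float64(0.07361784250267553), np.float64(0.16142605439218383), np.float64(0.07155575188027472)]
yaw -3.8186615876170267
studs [array([0.6841, 0.0641, 0.066 ]), array([ 0.6714, -0.1244,  0.066 ]), array([0.5697, 0.0725, 0.066 ]), array([ 0.5567, -0.1166,  0.066 ])]
eye 1 [0.6551 0.07   0.058 ] 0.029611892847887324 168.55297584071516 outer 0.04427026748355416
eye 3 [0.5404 0.0715 0.058 ] 0.02933067320244837 -178.10548792032077 outer 0.04246170199938983
eye 4 [ 0.5275 -0.1207  0.058 ] 0.02943765947319594 -171.94535396899445 outer 0.0436421033826179
pick [ 0.3638 -0.3023  0.084 ] 3.30711894330105 [np.float64(0.08613011012315001), np.float64(0.017465214507428318), np.float64(0.08616355583035465), np.float64(0.01841699873257181)] hook [ 0.4266 -0.2986  0.08  ]
tray [ 0.5454 -0.3242  0.022 ] -3.1794666083527443 [np.float64(0.1557823761709837), np.float64(0.11637878715597116), np.float64(0.15709380748848886), np.float64(0.11737804684597491)]
sheet [0.5806 0.3094 0.006 ] 80.47036758240458 [np.float64(0.05708715751404444), np.float64(0.15596072231042196), np.float64(0.06029634910517364), np.float64(0.1577742704846985)]
slab [0.3751 0.289  0.02  ] 91.58364133342533 [np.float64(0.05824526252685795), np.float64(0.1527406524614119), np.float64(0.05809768572867664), np.float64(0.15166901238802288)]
```

>>> move_arm:
  increments:
    - [[0,0,2.4,0.033,-0.048,0.004,0.0854],[0,0,2.4,0.033,-0.048,0.004,0.0854],[0,0,2.4,0.033,-0.048,0.004,0.0854],[0,0,2.4,0.033,-0.048,0.004,0.0854],[0,0,2.4,0.033,-0.048,0.004,0.0854]]
  squeeze: 60

```text
time_s: 0.72
eef_pos: [0.3828, 0.3444, 0.2245]
tool_rot: [3.142, -0.0, 2.998]
force: [0.1, 0.5, -0.1]
width: 0.998
gripper_force: 0.0
```

>>> move_arm:
  increments:
    - [[0,0,2.4,0.033,-0.048,0.004,0.05],[0,0,2.4,0.033,-0.048,0.004,0.05],[0,0,2.4,0.033,-0.048,0.004,0.05],[0,0,2.4,0.033,-0.048,0.004,0.05],[0,0,2.0,0.033,-0.048,0.004,0.05]]

```text
time_s: 1.35
eef_pos: [0.5479, 0.1043, 0.2444]
tool_rot: [3.141, -0.0, -3.083]
force: [0.3, 1.3, -0.1]
width: 0.584
gripper_force: 0.0
```

>>> move_arm:
  increments:
    - [[0,0,0,-0.018,-0.041,-0.006,0.05],[0,0,0,-0.018,-0.041,-0.006,0.05],[0,0,0,-0.018,-0.041,-0.006,0.05],[0,0,0,-0.018,-0.041,-0.006,0.05],[0,0,0,-0.018,-0.041,-0.006,0.05]]

```text
time_s: 1.98
eef_pos: [0.4563, -0.1001, 0.2142]
tool_rot: [3.141, -0.0, -3.084]
force: [0.5, -0.7, 0.6]
width: 0.587
gripper_force: 0.0
```

>>> move_arm:
  increments:
    - [[0,0,0,-0.018,-0.041,-0.006,0.05],[0,0,0,-0.018,-0.041,-0.006,0.05],[0,0,0,-0.018,-0.041,-0.006,0.05],[0,0,0,-0.018,-0.041,-0.006,0.05],[0,0,0,-0.018,-0.041,-0.006,0.05]]

```text
time_s: 2.6
eef_pos: [0.3663, -0.3051, 0.1841]
tool_rot: [3.141, -0.0, -3.085]
force: [0.0, -0.2, -0.2]
width: 0.589
gripper_force: 0.0
```

Run:
```python
from h import *
d=grab('wrist','w1.png'); print(d['eye'],d['rotation'])
o=robot.observe(); print(o['eef_pos'],np.degrees(o['tool_rot']),o['time_s'])
for p in[(.3638,-.3023,.084),(.4237,-.2988,.075),(.43,-.2986,.02)]: print(px(d,p))
```

```text
[ 0.28662414 -0.3112201   0.35246271] [[-5.65604372e-02  9.49100068e-01  3.09854769e-01]
 [ 9.98399168e-01  5.38104665e-02  1.74222783e-02]
 [-1.37944180e-04  3.10344155e-01 -9.50624261e-01]]
[ 0.36502737 -0.30867927  0.18344943] [-1.79969052e+02 -4.11115934e-02 -1.76802144e+02] 2.65
(np.float64(259.49797818174534), np.float64(177.88619399123218))
(np.float64(259.1908713205714), np.float64(228.0516455187688))
(np.float64(258.4351741996861), np.float64(213.38877887988968))
```

View pics/w1.png

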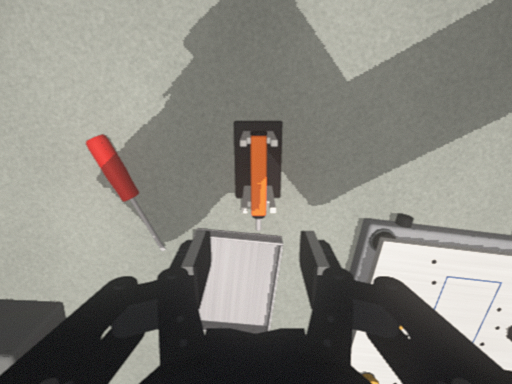

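The wrist view shows the pick handle running from (260,137) to (259,217). Its middle is about (259,177), which matches the prediction to within a pixel, so I descend and grip.

>>> move_arm:
  increments:
    - [[0,0,0,-0.003,0.002,-0.03,0.05],[0,0,0,0,0,-0.04,0.05],[0,0,0,0,0,-0.035,0.05],[0,0,0,0,0,-0.022,0.05],[0,0,0,0,0,0,0.05]]

```text
time_s: 3.28
eef_pos: [0.3636, -0.3013, 0.0562]
tool_rot: [3.139, -0.002, -3.085]
force: [1.1, 0.6, 0.6]
width: 0.59
gripper_force: 0.0
```

>>> move_arm:
  increments:
    - [[0,0,0,0,0,0,0.0],[0,0,0,0,0,0,0.0],[0,0,0,0,0,0,0.0],[0,0,0,0,0,0,0.0],[0,0,0,0,0,0,0.0]]

```text
time_s: 3.9
eef_pos: [0.3641, -0.3019, 0.0576]
tool_rot: [-3.141, 0.0, -3.084]
force: [0.8, -0.4, 0.2]
width: -0.001
gripper_force: 0.0
```

Run:
```python
from h import *
d=grab('wrist','w2.png')
o=robot.observe(); print(o['eef_pos'],np.degrees(o['tool_rot']),o['width'],o['gripper_force'],o['time_s'])
s=grab('side'); u,v=px(s,(.36,-.30,.08)); print(u,v)
im=cv2.cvtColor(s['color'],cv2.COLOR_RGB2BGR)[int(v)-50:int(v)+50,int(u)-65:int(u)+65]
w=cv2.cvtColor(d['color'],cv2.COLOR_RGB2BGR)
cv2.imwrite('pics/m.png',np.hstack([w[:,100:420],cv2.resize(im,(480,384),interpolation=cv2.INTER_CUBIC)]))
```

```text
[ 0.36412616 -0.30190311  0.05750245] [ 1.79998953e+02  3.76233366e-03 -1.76725361e+02] 0.0009188368540628253 0.0 3.95
355.9818853591104 164.3393915193292
```

View pics/m.png

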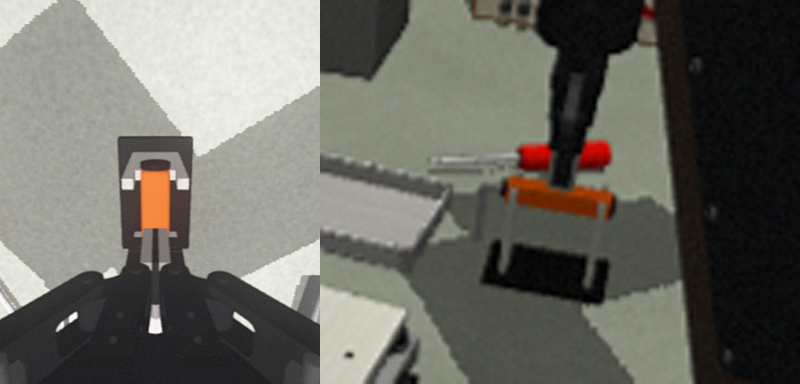

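The left half shows the shut fingers at about (155,240), overlapping the front of the handle. The right half shows the pick still in its rest with the fingertips ending at the handle's top edge. The grip missed, so I check the projections.

Run:
```python
from h import *
d=grab('wrist'); s=grab('side'); print(d['eye'])
x=np.array([np.cos(np.radians(3.3)),np.sin(np.radians(3.3)),0]); c=np.array([.3638,-.3023,.075])
for k,p in dict(tcp=(.3641,-.3019,.0575),gp=(.3641,-.3019,.0765),rear=c-.042*x+[0,0,.009],front=c+.042*x+[0,0,.009],mid=c+[0,0,.009]).items():
    a=px(d,p); b=px(s,p); print(k,np.round([a[0]-100,a[1]]),'side crop',np.round([320+(b[0]-290)*480/130,(b[1]-114)*3.84]))
```

```text
[ 0.28443161 -0.30796732  0.22578122]
tcp [157. 223.] side crop [555. 215.]
gp [158. 237.] side crop [558. 195.]
rear [157. 172.] side crop [613. 195.]
front [157. 303.] side crop [508. 178.]
mid [157. 243.] side crop [560. 187.]
```

Run:
```python
import cv2,numpy as np
w=cv2.imread('pics/w2.png')[140:340,190:330]
m=cv2.imread('pics/m.png')[130:310,470:650]
cv2.imwrite('pics/m2.png',np.hstack([cv2.resize(w,(392,560),interpolation=cv2.INTER_CUBIC),cv2.resize(m,(400,560))]))
```

```text
(no output)
```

View pics/m2.png

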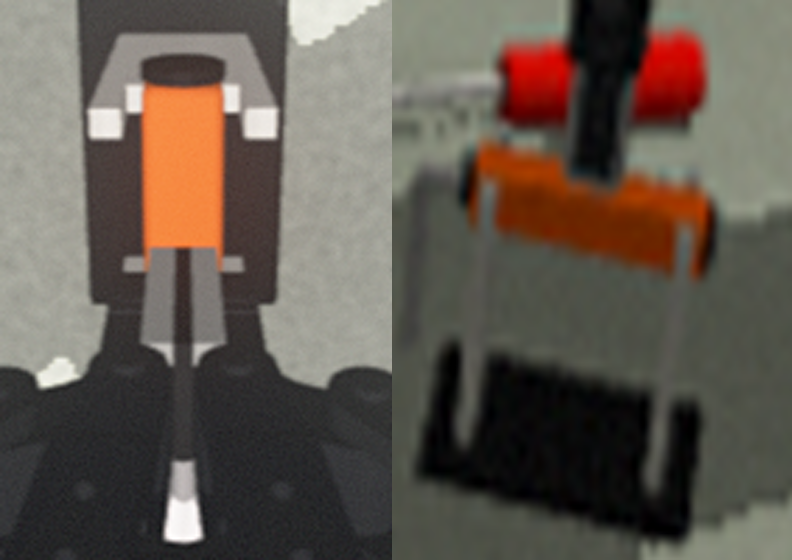

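>>> move_arm:
  increments:
    - [[0,0,0,0,0,0.02,0.0],[0,0,0,0,0,0.03,0.0],[0,0,0,0,0,0,0.0]]

```text
time_s: 4.47
eef_pos: [0.3647, -0.3025, 0.1089]
tool_rot: [-3.139, 0.002, -3.084]
force: [-0.5, -1.0, 0.1]
width: -0.0
gripper_force: 0.0
```

Run:
```python
from h import *
d=grab('wrist','w3.png'); s=grab('side')
o=robot.observe(); print(o['eef_pos'],o['force'],o['width'],o['gripper_force'],o['time_s'],px(d,o['eef_pos']))
im=cv2.cvtColor(s['color'],cv2.COLOR_RGB2BGR)[114:214,290:420]
w=cv2.cvtColor(d['color'],cv2.COLOR_RGB2BGR)[140:340,190:330]
cv2.imwrite('pics/m3.png',np.hstack([cv2.resize(w,(322,460)),cv2.resize(im,(478,460),interpolation=cv2.INTER_CUBIC)]))
```

```text
[ 0.36404323 -0.30181728  0.10729492] [ 0.44301578 -0.30821203 -0.71157588] 0.0005281564847176467 0.0 4.575 (np.float64(258.40790051146695), np.float64(221.2692485410801))
```

View pics/m3.png

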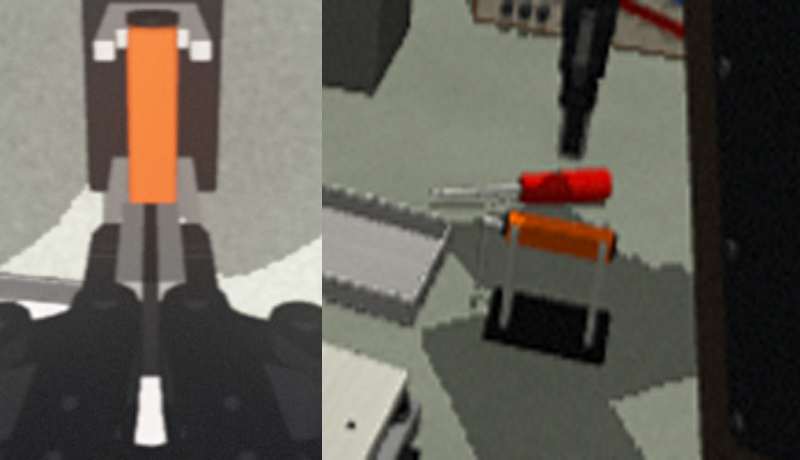

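Run:
```python
from h import *
s=grab('side')
u=290+(572-322)*130/478; v=114+157/4.6
print('tcp proj',px(s,(.364,-.302,.1073)),'obs',u,v)
for z in(.11,.12,.13,.14): print(z,px(s,(.364,-.302,z)))
c=np.array([.3638,-.3023,.084]);x=np.array([.998,.0576,0])
for k in(-.042,.042): print('handle',px(s,c+k*x),'->m3',[322+(px(s,c+k*x)[0]-290)*478/130,(px(s,c+k*x)[1]-114)*4.6])
```

```text
tcp proj (np.float64(356.1409804825312), np.float64(155.86356149731228)) obs 357.9916317991632 148.1304347826087
0.11 (np.float64(356.2800037801598), np.float64(155.0692991697206))
0.12 (np.float64(356.798477148281), np.float64(152.10717791966644))
0.13 (np.float64(357.32264627591553), np.float64(149.11251588482583))
0.14 (np.float64(357.85260553876), np.float64(146.08477388175453))
handle (np.float64(369.42240984910694), np.float64(164.88383682927332)) ->m3 [np.float64(614.030091599024), np.float64(234.06564941465726)]
handle (np.float64(340.96901612394976), np.float64(160.3396814179162)) ->m3 [np.float64(509.40915159421525), np.float64(213.16253452241455)]
```

The fingertips really end about 26 mm higher than the reported TCP: the side view puts the tip at z≈0.133 against 0.107 reported. They closed just above the handle. I lower by that much more, which stays clear of the rest's foot either way.

>>> move_arm:
  increments:
    - [[0,0,0,0,0,0,0.05],[0,0,0,0,0,0,0.05],[0,0,0,0,0,-0.03,0.05],[0,0,0,0,0,-0.03,0.05],[0,0,0,0,0,-0.016,0.05]]

```text
time_s: 5.25
eef_pos: [0.3637, -0.3015, 0.0299]
tool_rot: [3.14, -0.001, -3.085]
force: [0.7, -0.7, 0.2]
width: 0.587
gripper_force: 0.0
```

>>> move_arm:
  increments:
    - [[0,0,0,0,0,0,0.0],[0,0,0,0,0,0,0.0],[0,0,0,0,0,0,0.0],[0,0,0,0,0,0,0.0]]

```text
time_s: 5.75
eef_pos: [0.3642, -0.302, 0.0319]
tool_rot: [-3.141, 0.001, -3.084]
force: [0.5, -0.0, 2.2]
width: 0.174
gripper_force: 58.6
```

>>> move_arm:
  increments:
    - [[0,0,0,0,0,0.03,0.0],[0,0,0,0,0,0.05,0.0],[0,0,0,0,0,0.03,0.0]]

```text
time_s: 6.12
eef_pos: [0.3643, -0.3021, 0.1437]
tool_rot: [-3.14, 0.001, -3.084]
force: [-1.3, 0.5, -0.8]
width: 0.173
gripper_force: 58.6
```

>>> move_arm:
  increments:
    - [[0,0,1.2,0.026,0.043,0,0.0],[0,0,1.2,0.026,0.043,0,0.0],[0,0,1.2,0.027,0.043,0,0.0],[0,0,1.1,0.027,0.044,-0.02,0.0],[0,0,0,0,0,-0.03,0.0]]

```text
time_s: 6.75
eef_pos: [0.4718, -0.1265, 0.0917]
tool_rot: [-3.14, 0.002, -2.998]
force: [0.5, -0.6, -2.0]
width: 0.174
gripper_force: 58.7
```

Run:
```python
from h import *
d=grab('wrist'); s=grab('side'); t=grab('top')
o=robot.observe(); print(o['eef_pos'],np.degrees(o['tool_rot'][2]),o['force'],o['width'],o['gripper_force'],o['time_s'])
for z in(.08,.058): print([np.round(px(q,(.529,-.1205,z))) for q in(d,s,t)])
u,v=px(s,(.529,-.1205,.06)); u=int(u);v=int(v); print(u,v)
im=cv2.cvtColor(s['color'],cv2.COLOR_RGB2BGR)[v-48:v+48,u-32:u+32]
w=cv2.cvtColor(d['color'],cv2.COLOR_RGB2BGR)[100:380,150:370]
cv2.imwrite('pics/m4.png',np.hstack([cv2.resize(w,(400,510)),cv2.resize(im,(340,510),interpolation=cv2.INTER_CUBIC)]))
```

```text
[ 0.46957626 -0.12844751  0.09094662] -171.99317396967422 [ 0.38957151  0.31404219 -0.30876372] 0.17899748573407026 58.69012892246246 6.9
[array([254., 285.]), array([283., 184.]), array([292., 205.])]
[array([254., 268.]), array([283., 190.]), array([292., 206.])]
282 189
```

View pics/m4.png

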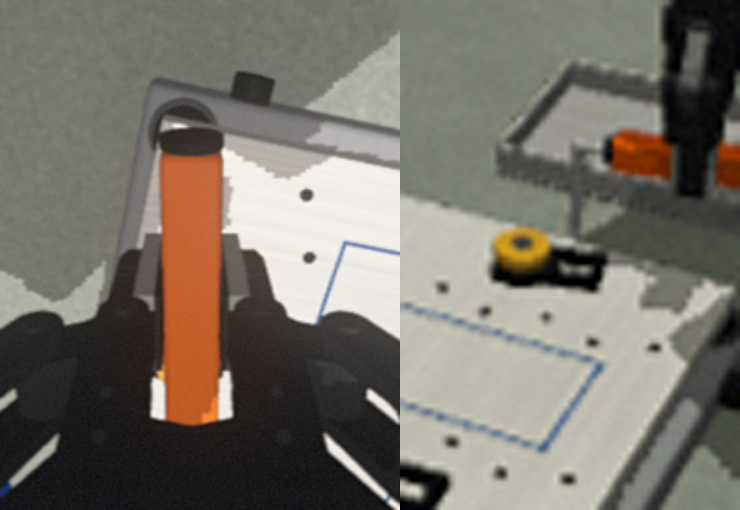

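The pick hangs level. The hook tip at (576,232) stands right above clip4's eye opening at (578,268), so I go in and pull.

>>> move_arm:
  increments:
    - [[0,0,0,0,0,-0.014,0.0],[0,0,0,0,0,-0.014,0.0],[0,0,0,0,0,0,0.0]]
  squeeze: 100

```text
time_s: 7.28
eef_pos: [0.4696, -0.1291, 0.0626]
tool_rot: [3.141, -0.001, -3.003]
force: [0.3, -0.1, -0.4]
width: 0.166
gripper_force: 100.2
```

>>> move_arm:
  increments:
    - [[0,0,0,-0.007,-0.001,0,0.0],[0,0,0,-0.006,-0.001,0,0.0],[0,0,0,-0.006,-0.001,0,0.0],[0,0,0,-0.006,-0.001,0,0.0],[0,0,0,-0.006,-0.001,0,0.0]]

```text
time_s: 7.9
eef_pos: [0.4384, -0.1339, 0.0636]
tool_rot: [3.141, -0.0, -3.003]
force: [1.2, -0.2, -0.7]
width: 0.166
gripper_force: 100.1
```

>>> move_arm:
  increments:
    - [[0,0,0,-0.007,-0.001,0,0.0],[0,0,0,-0.007,-0.001,0,0.0],[0,0,0,0.004,0,0,0.0],[0,0,0,0,0,0.04,0.0],[0,0,0,0,0,0.03,0.0]]

```text
time_s: 8.52
eef_pos: [0.4295, -0.1359, 0.1345]
tool_rot: [3.142, 0.0, -3.002]
force: [1.0, 0.6, -1.2]
width: 0.164
gripper_force: 100.1
```

Run:
```python
from h import *
s=grab('side'); t=grab('top')
o=robot.observe(); print(o['eef_pos'],o['width'],o['gripper_force'],o['time_s'])
a=cv2.cvtColor(s['color'],cv2.COLOR_RGB2BGR)[165:275,180:320]
b=cv2.cvtColor(t['color'],cv2.COLOR_RGB2BGR)[140:245,205:315]
cv2.imwrite('pics/m5.png',np.hstack([cv2.resize(b,(400,382),interpolation=cv2.INTER_CUBIC),cv2.resize(a,(400,382),interpolation=cv2.INTER_CUBIC)]))
```

```text
[ 0.43057934 -0.13642245  0.13587625] 0.16192932561364734 100.09260177612305 8.625
```

View pics/m5.png

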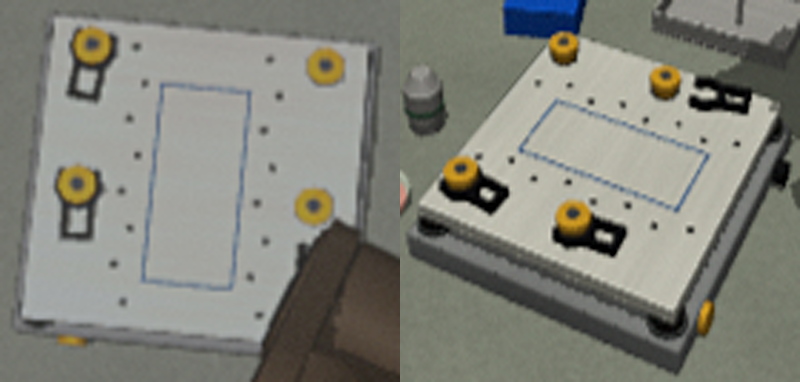

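clip4 is off: it lies free on the deck at (722,95) in the right half, and stud 4 is bare. Next is clip3.

>>> move_arm:
  increments:
    - [[0,0,-1.2,0.0104,0.041,0,0.0],[0,0,-1.2,0.0104,0.041,0,0.0],[0,0,-1.2,0.0104,0.041,0,0.0],[0,0,-1.2,0.0104,0.041,0,0.0],[0,0,-1.2,0.0104,0.041,-0.02,0.0]]

```text
time_s: 9.25
eef_pos: [0.482, 0.0706, 0.1133]
tool_rot: [3.142, 0.002, -3.108]
force: [0.9, -0.8, -0.9]
width: 0.169
gripper_force: 100.1
```

>>> move_arm:
  increments:
    - [[0,0,0,0,0,0,0.0],[0,0,0,0,0,-0.03,0.0],[0,0,0,0,0,-0.02,0.0],[0,0,0,0,0,0,0.0]]

```text
time_s: 9.75
eef_pos: [0.4804, 0.0686, 0.0622]
tool_rot: [3.141, -0.003, -3.108]
force: [-0.6, 0.1, -0.2]
width: 0.166
gripper_force: 100.3
```

Run:
```python
from h import *
for i in range(2):
    s=grab('side','s%d.png'%i); o=robot.observe(); print(o['eef_pos'],np.degrees(o['tool_rot']),o['force'],o['time_s'])
```

```text
[0.48089395 0.0686282  0.06313175] [ 1.79994081e+02 -8.08534060e-02 -1.78051992e+02] [ 0.88251107  0.02261347 -0.20262019] 9.8
[0.48130112 0.06870999 0.06370265] [ 1.79995605e+02 -2.92047285e-03 -1.78051047e+02] [ 0.39572645 -0.00958316 -0.913696  ] 9.85
```

>>> move_arm:
  increments:
    - [[0,0,0,-0.009,0,0,0.0],[0,0,0,-0.004,-0.001,0,0.0],[0,0,0,-0.004,0,0,0.0],[0,0,0,-0.007,0,0,0.0],[0,0,0,-0.007,-0.001,0,0.0]]

```text
time_s: 10.48
eef_pos: [0.4493, 0.0671, 0.0638]
tool_rot: [3.142, -0.0, -3.107]
force: [-0.3, -0.6, -0.7]
width: 0.167
gripper_force: 100.0
```

>>> move_arm:
  increments:
    - [[0,0,0,-0.007,0,0,0.0],[0,0,0,-0.007,0,0,0.0],[0,0,0,0.004,0,0,0.0],[0,0,0,0,0,0.04,0.0],[0,0,0,0,0,0.03,0.0]]

```text
time_s: 11.1
eef_pos: [0.4406, 0.0671, 0.1345]
tool_rot: [3.141, 0.0, -3.107]
force: [-0.1, 0.1, -0.1]
width: 0.161
gripper_force: 100.1
```

>>> move_arm:
  increments:
    - [[0,0,-3.4,0.0393,0.0036,0,0.0],[0,0,-3.4,0.0393,0.0036,0,0.0],[0,0,-3.4,0.0393,0.0036,0,0.0],[0,0,-3.3,0.0393,0.0036,0,0.0],[0,0,0,0,0,-0.02,0.0]]

```text
time_s: 11.72
eef_pos: [0.6004, 0.0816, 0.1137]
tool_rot: [3.141, 0.003, 2.94]
force: [-0.5, 0.2, -0.2]
width: 0.17
gripper_force: 100.2
```

>>> move_arm:
  increments:
    - [[0,0,0,0,0,-0.03,0.0],[0,0,0,0,0,-0.02,0.0],[0,0,0,0,0,0,0.0]]

```text
time_s: 12.1
eef_pos: [0.5969, 0.0815, 0.0621]
tool_rot: [-3.141, -0.003, 2.94]
force: [1.2, 0.4, -0.4]
width: 0.162
gripper_force: 100.3
```

Run:
```python
from h import *
for i in range(2):
    s=grab('side','s%d.png'%i); o=robot.observe(); print(o['eef_pos'],np.degrees(o['tool_rot']),o['force'],o['time_s'])
```

```text
[0.59738623 0.08149951 0.06319585] [-1.79992482e+02 -5.68458788e-02  1.68471484e+02] [ 0.32731744  0.64419782 -0.41586605] 12.15
[0.59772404 0.08150108 0.06386672] [1.79989407e+02 1.73021910e-02 1.68467638e+02] [-0.08892777 -0.37320916 -0.07651114] 12.2
```

>>> move_arm:
  increments:
    - [[0,0,0,-0.009,0.002,0,0.0],[0,0,0,-0.004,0.001,0,0.0],[0,0,0,-0.004,0.001,0,0.0],[0,0,0,-0.007,0.001,0.001,0.0],[0,0,0,-0.007,0.001,0.001,0.0]]

```text
time_s: 12.82
eef_pos: [0.5656, 0.0876, 0.0659]
tool_rot: [3.141, 0.0, 2.94]
force: [-0.1, 0.8, -0.7]
width: 0.169
gripper_force: 100.1
```

>>> move_arm:
  increments:
    - [[0,0,0,-0.007,0.002,0.001,0.0],[0,0,0,-0.007,0.001,0,0.0],[0,0,0,0.004,-0.001,0,0.0],[0,0,0,0,0,0.04,0.0],[0,0,0,0,0,0.04,0.0]]

```text
time_s: 13.45
eef_pos: [0.5565, 0.0894, 0.1471]
tool_rot: [-3.141, -0.001, 2.94]
force: [0.6, 0.2, -0.3]
width: 0.167
gripper_force: 100.1
```

Run:
```python
from h import *
s=grab('side'); t=grab('top')
o=robot.observe(); print(o['eef_pos'],o['width'],o['gripper_force'],o['time_s'])
a=cv2.cvtColor(s['color'],cv2.COLOR_RGB2BGR)[165:275,180:320]
b=cv2.cvtColor(t['color'],cv2.COLOR_RGB2BGR)[140:245,205:315]
cv2.imwrite('pics/m6.png',np.hstack([cv2.resize(b,(400,382),interpolation=cv2.INTER_CUBIC),cv2.resize(a,(400,382),interpolation=cv2.INTER_CUBIC)]))
```

```text
[0.5584001  0.08953171 0.15021858] 0.1676231570171429 100.1494824886322 13.55
```

View pics/m6.png

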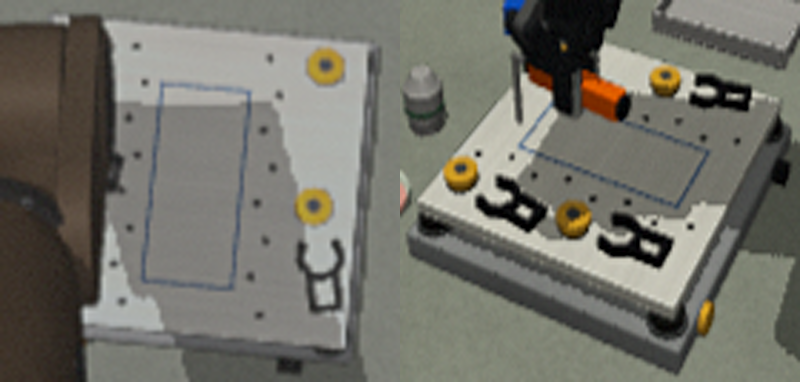

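All three clips lie loose on the deck and every stud is bare. I return the pick.

>>> move_arm:
  increments:
    - [[0,0,1.48,-0.0192,-0.0392,0,0.0],[0,0,1.48,-0.0192,-0.0392,0,0.0],[0,0,1.48,-0.0192,-0.0392,0,0.0],[0,0,1.48,-0.0192,-0.0392,0,0.0],[0,0,1.48,-0.0192,-0.0392,0,0.0]]

```text
time_s: 14.18
eef_pos: [0.4597, -0.1078, 0.1459]
tool_rot: [3.141, -0.0, 3.07]
force: [0.5, -0.1, -1.1]
width: 0.164
gripper_force: 100.2
```

>>> move_arm:
  increments:
    - [[0,0,1.48,-0.0192,-0.0392,0,0.0],[0,0,1.48,-0.0192,-0.0392,0,0.0],[0,0,1.48,-0.0192,-0.0392,0,0.0],[0,0,1.48,-0.0192,-0.0392,0,0.0],[0,0,1.48,-0.0192,-0.0392,0,0.0]]

```text
time_s: 14.8
eef_pos: [0.3635, -0.3039, 0.1459]
tool_rot: [3.141, -0.0, -3.084]
force: [1.1, -0.9, -1.0]
width: 0.165
gripper_force: 100.2
```

>>> move_arm:
  increments:
    - [[0,0,0,0,0,-0.02,0.0],[0,0,0,0,0,-0.03,0.0],[0,0,0,0,0,0,0.0]]

```text
time_s: 15.18
eef_pos: [0.3635, -0.302, 0.0947]
tool_rot: [3.138, -0.003, -3.085]
force: [0.4, 0.5, 0.2]
width: 0.165
gripper_force: 100.2
```

Run:
```python
from h import *
for i in range(2):
    s=grab('side','s%d.png'%i); o=robot.observe(); print(o['eef_pos'],np.degrees(o['tool_rot']),o['force'],o['time_s'])
```

```text
[ 0.36410544 -0.3023662   0.09586609] [ 1.79896267e+02 -7.79943517e-02 -1.76734856e+02] [-0.01684968 -0.67161847 -0.69770201] 15.225
[ 0.36447584 -0.30262381  0.09660025] [ 1.79970981e+02 -1.95037965e-02 -1.76722533e+02] [ 0.37340711 -0.62336789 -0.39043357] 15.275
```

>>> move_arm:
  increments:
    - [[0,0,0,0,0,-0.025,0.0],[0,0,0,0,0,-0.02,0.0],[0,0,0,0,0,-0.012,0.0],[0,0,0,0,0,-0.006,0.0],[0,0,0,0,0,0,0.0]]

```text
time_s: 15.9
eef_pos: [0.3645, -0.3026, 0.0337]
tool_rot: [-3.142, 0.0, -3.084]
force: [0.1, 0.4, 0.2]
width: 0.169
gripper_force: 100.2
```

>>> move_arm:
  increments:
    - [[0,0,0,0,0,0,0.05],[0,0,0,0,0,0,0.05],[0,0,0,0,0,0,0.05]]

```text
time_s: 16.27
eef_pos: [0.3644, -0.3026, 0.0337]
tool_rot: [-3.141, 0.0, -3.084]
force: [0.1, 0.3, 0.3]
width: 0.582
gripper_force: 0.0
```

>>> move_arm:
  increments:
    - [[0,0,0,0,0,0.03,0.05],[0,0,0,0,0,0.05,0.05],[0,0,0,0,0,0.05,0.05],[0,0,0,0,0,0.05,0.05],[0,0,0,0,0,0,0.05]]

```text
time_s: 16.9
eef_pos: [0.3652, -0.3034, 0.2167]
tool_rot: [-3.136, 0.004, -3.084]
force: [0.5, 0.8, -0.7]
width: 0.585
gripper_force: 0.0
```

Run:
```python
from h import *
import pickle
w=grab('wrist'); t=grab('top')
o=robot.observe(); print(o['eef_pos'],np.degrees(o['tool_rot']),o['time_s'])
pickle.dump((w,t),open('p.pkl','wb'))
# handle in wrist
def orange(d):
    h=cv2.cvtColor(d['color'],cv2.COLOR_RGB2HSV); return cv2.inRange(h,(5,170,110),(16,255,255))
m=orange(w); n,l,st,ce=cv2.connectedComponentsWithStats(m); 
for i in range(1,n):
    if st[i,4]>150: print(st[i],ce[i],pt(w,*ce[i],.084))
a=cv2.cvtColor(w['color'],cv2.COLOR_RGB2BGR); cv2.imwrite('pics/w5.png',a)
```

```text
[ 0.36413732 -0.3022911   0.21333776] [-1.79984055e+02  1.71587004e-02 -1.76727667e+02] 17.0
[249 133  15  72 932] [256.22532189 167.37339056] [ 0.36076117 -0.30453767  0.084     ]
```

View pics/w5.png

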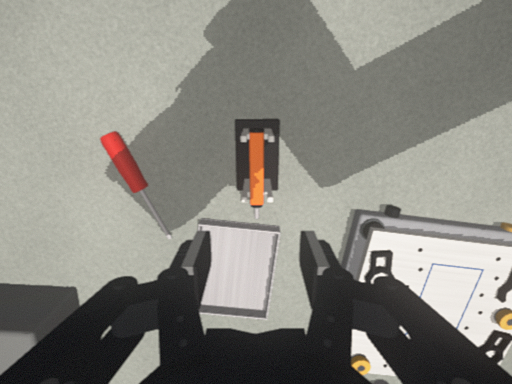

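The pick lies back in its rest, with its handle along (257,133) to (257,205). Now I measure the loose clips from the top image by code.

```bash
cat > clips.py <<'E'
from h import *
import sys
def clips(d,z=.062):
    # black blobs on the deck, each fitted with the C+eye outline by oriented template (centre, yaw)
    g=cv2.cvtColor(d['color'],cv2.COLOR_RGB2HSV)[:,:,2]
    N=10; R=.5 # mm per px rectified
    # rectify: map X from .44..70 , Y .10..-.16 at height z
    xs=np.arange(.44,.70,.0005); ys=np.arange(.12,-.17,-.0005)
    X,Y=np.meshgrid(xs,ys,indexing='ij'); P=np.stack([X,Y,np.full_like(X,z)],-1)-np.array(d['eye'])
    c=P@np.array(d['rotation']); u=(c[...,0]/c[...,2]*d['fx']+d['cx']).astype('f4'); v=(c[...,1]/c[...,2]*d['fy']+d['cy']).astype('f4')
    r=cv2.remap(g,u,v,cv2.INTER_CUBIC); m=(r<85).astype('u1')
    n,l,st,ce=cv2.connectedComponentsWithStats(cv2.morphologyEx(m,cv2.MORPH_CLOSE,np.ones((7,7))))
    out=[]
    for i in range(1,n):
        if 1500<st[i,4]<9000:
            q=np.argwhere(l==i).astype('f4'); (cx,cy),(w,h),a=cv2.minAreaRect(q)
            out.append((xs[0]+cx*.0005,ys[0]-cy*.0005,w/2,h/2,a,st[i,4]))
    return out,r
if __name__=='__main__':
    d=grab('top'); o,r=clips(d); cv2.imwrite('pics/rect.png',r)
    for x in o: print(np.round(x,4))
    print(robot.observe()['eef_pos'])
E
python3 clips.py
```

```text
[ 4.88400e-01 -1.51800e-01  9.68310e+01  1.07241e+01  4.69870e+00
  2.27800e+03]
[ 5.00900e-01 -1.24300e-01  3.66643e+01  5.58595e+01  8.37742e+01
  2.70900e+03]
[5.12900e-01 7.00000e-02 5.59350e+01 3.77167e+01 3.12210e+00 2.85600e+03]
[6.27300e-01 7.46000e-02 5.65108e+01 3.80781e+01 1.40362e+01 3.22200e+03]
[ 0.36394264 -0.3020932   0.21262487]
```

View pics/rect.png

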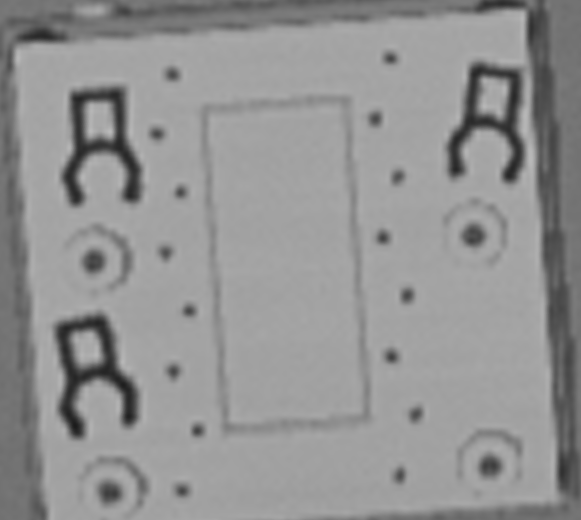

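The rectified view (row = x, column = y, 0.5 mm per pixel) shows the three loose clips. Their eye frames are centred at (99,117), (87,345) and (494,96), so at world (0.4985,0.0705), (0.6125,0.0765) and (0.488,-0.127). Their directions are 177°, 169° and 187.5°. I start with clip4.

>>> move_arm:
  increments:
    - [[0,0,1.1,0.031,0.0438,-0.02,0.05],[0,0,1.1,0.031,0.0438,-0.02,0.05],[0,0,1.0,0.031,0.0438,-0.02,0.05],[0,0,1.0,0.031,0.0436,-0.02,0.05],[0,0,0,0,0,-0.04,0.05]]
  squeeze: 50

```text
time_s: 17.68
eef_pos: [0.4897, -0.1248, 0.0918]
tool_rot: [3.141, 0.0, -3.007]
force: [-0.2, -0.9, -1.5]
width: 0.584
gripper_force: 0.0
```

>>> move_arm:
  increments:
    - [[0,0,0,0,0,-0.04,0.05],[0,0,0,0,0,-0.014,0.05],[0,0,0,0,0,-0.01,0.05],[0,0,0,0,0,0,0.05]]

```text
time_s: 18.18
eef_pos: [0.4883, -0.1277, 0.0294]
tool_rot: [3.141, -0.0, -3.012]
force: [-0.3, -0.4, 0.0]
width: 0.581
gripper_force: 0.0
```

>>> move_arm:
  increments:
    - [[0,0,0,0,0,0,0.0],[0,0,0,0,0,0,0.0],[0,0,0,0,0,0,0.0],[0,0,0,0,0,0,0.0]]

```text
time_s: 18.68
eef_pos: [0.4885, -0.1276, 0.0297]
tool_rot: [-3.141, 0.001, -3.011]
force: [0.1, 0.0, 1.0]
width: 0.275
gripper_force: 49.0
```

>>> move_arm:
  increments:
    - [[0,0,0,0,0,0.03,0.0],[0,0,0,0,0,0.06,0.0],[0,0,-3.5,0.02,-0.05,0,0.0],[0,0,-3.5,0.02,-0.05,0,0.0],[0,0,-3.5,0.02,-0.05,0,0.0]]

```text
time_s: 19.3
eef_pos: [0.5487, -0.279, 0.1197]
tool_rot: [-3.142, 0.0, 3.087]
force: [0.5, -0.0, -1.3]
width: 0.274
gripper_force: 49.2
```

>>> move_arm:
  increments:
    - [[0,0,0,0.019,-0.048,0,0.0],[0,0,0,0,0,-0.04,0.0],[0,0,0,0,0,-0.05,0.0],[0,0,0,0,0,-0.025,0.0],[0,0,0,0,0,-0.018,0.0]]

```text
time_s: 19.92
eef_pos: [0.5669, -0.3253, -0.015]
tool_rot: [3.141, -0.001, 3.089]
force: [0.2, -0.1, 0.1]
width: 0.277
gripper_force: 49.2
```

>>> move_arm:
  increments:
    - [[0,0,0,0,0,0,0.0],[0,0,0,0,0,0,0.045],[0,0,0,0,0,0,0.045],[0,0,0,0,0,0.03,0.045],[0,0,0,0,0,0.06,0.05]]

```text
time_s: 20.55
eef_pos: [0.5665, -0.325, 0.0763]
tool_rot: [3.14, -0.003, 3.089]
force: [0.9, -0.4, 0.4]
width: 0.582
gripper_force: 0.0
```

>>> move_arm:
  increments:
    - [[0,0,0,-0.0086,0.0494,0.02,0.05],[0,0,0,-0.0086,0.0494,0,0.05],[0,0,0,-0.0086,0.0494,0,0.05],[0,0,0,-0.0086,0.0494,0,0.05],[0,0,0,-0.0086,0.0494,0,0.05]]

```text
time_s: 21.18
eef_pos: [0.5242, -0.0771, 0.0974]
tool_rot: [-3.141, 0.002, 3.089]
force: [0.5, -0.1, -0.7]
width: 0.586
gripper_force: 0.0
```

>>> move_arm:
  increments:
    - [[0,0,0,-0.0086,0.0494,0,0.05],[0,0,0,-0.0086,0.0494,0,0.05],[0,0,0,-0.0083,0.0497,0,0.05],[0,0,0,0,0,-0.03,0.05],[0,0,0,0,0,-0.025,0.05]]

```text
time_s: 21.8
eef_pos: [0.4991, 0.0708, 0.0417]
tool_rot: [3.141, 0.002, 3.09]
force: [-0.7, -0.4, -0.3]
width: 0.586
gripper_force: 0.0
```

>>> move_arm:
  increments:
    - [[0,0,0,0,0,-0.012,0.05],[0,0,0,0,0,0,0.0],[0,0,0,0,0,0,0.0],[0,0,0,0,0,0,0.0],[0,0,0,0,0,0,0.0]]

```text
time_s: 22.42
eef_pos: [0.4991, 0.0699, 0.0299]
tool_rot: [3.141, 0.001, 3.089]
force: [0.7, -0.3, 0.3]
width: 0.28
gripper_force: 50.3
```

>>> move_arm:
  increments:
    - [[0,0,0,0,0,0.04,0.0],[0,0,0,0,0,0.05,0.0],[0,0,0,0,-0.053,0,0.0],[0,0,0,0,-0.053,0,0.0],[0,0,0,0,-0.053,0,0.0]]

```text
time_s: 23.05
eef_pos: [0.4987, -0.0905, 0.1198]
tool_rot: [-3.142, 0.001, 3.089]
force: [0.6, -0.3, -0.8]
width: 0.284
gripper_force: 50.2
```

>>> move_arm:
  increments:
    - [[0,0,0,-0.001,-0.053,0,0.0],[0,0,0,-0.001,-0.053,0,0.0],[0,0,0,-0.001,-0.053,0,0.0],[0,0,0,-0.001,-0.0535,0,0.0],[0,0,0,0,0,-0.04,0.0]]

```text
time_s: 23.68
eef_pos: [0.4957, -0.3059, 0.081]
tool_rot: [-3.138, 0.005, 3.085]
force: [1.5, 0.6, -1.3]
width: 0.276
gripper_force: 50.2
```

>>> move_arm:
  increments:
    - [[0,0,0,0,0,-0.05,0.0],[0,0,0,0,0,-0.03,0.0],[0,0,0,0,0,-0.014,0.0],[0,0,0,0,0,0,0.0],[0,0,0,0,0,0,0.034]]

```text
time_s: 24.3
eef_pos: [0.4954, -0.3019, -0.0133]
tool_rot: [-3.141, 0.002, 3.089]
force: [-0.5, 0.2, 0.9]
width: 0.398
gripper_force: 0.0
```

>>> move_arm:
  increments:
    - [[0,0,0,0,0,0,0.034],[0,0,0,0,0,0.03,0.034],[0,0,0,0,0,0.06,0.05],[0,0,0,0,0,0.02,0.05]]

```text
time_s: 24.8
eef_pos: [0.4959, -0.3022, 0.0995]
tool_rot: [-3.139, 0.005, 3.089]
force: [-0.0, -0.1, -1.0]
width: 0.583
gripper_force: 0.0
```

>>> move_arm:
  increments:
    - [[0,0,-1,0.0148,0.0471,0,0.05],[0,0,-1,0.0148,0.0471,0,0.05],[0,0,-1,0.0148,0.0471,0,0.05],[0,0,-1,0.0148,0.0471,0,0.05],[0,0,-1,0.0147,0.0471,0,0.05]]

```text
time_s: 25.42
eef_pos: [0.5693, -0.0645, 0.0964]
tool_rot: [-3.142, 0.002, 3.001]
force: [0.6, 0.2, 0.3]
width: 0.585
gripper_force: 0.0
```

>>> move_arm:
  increments:
    - [[0,0,-1,0.0147,0.0471,0,0.05],[0,0,-1,0.0147,0.0471,0,0.05],[0,0,-1,0.0147,0.0473,0,0.05],[0,0,0,0,0,-0.03,0.05],[0,0,0,0,0,-0.024,0.05]]

```text
time_s: 26.05
eef_pos: [0.6129, 0.0764, 0.0415]
tool_rot: [3.141, 0.001, 2.951]
force: [0.0, 0.3, 0.5]
width: 0.589
gripper_force: 0.0
```

>>> move_arm:
  increments:
    - [[0,0,0,0,0,-0.012,0.05],[0,0,0,0,0,0,0.0],[0,0,0,0,0,0,0.0],[0,0,0,0,0,0,0.0],[0,0,0,0,0,0,0.0]]

```text
time_s: 26.68
eef_pos: [0.6132, 0.0754, 0.0301]
tool_rot: [3.141, 0.001, 2.949]
force: [-0.1, -0.4, 1.1]
width: 0.279
gripper_force: 50.3
```

>>> move_arm:
  increments:
    - [[0,0,0,0,0,0.04,0.0],[0,0,0,0,0,0.05,0.0],[0,0,0.9,-0.0134,-0.0467,0,0.0],[0,0,0.9,-0.0134,-0.0467,0,0.0],[0,0,0.9,-0.0134,-0.0467,0,0.0]]

```text
time_s: 27.3
eef_pos: [0.5721, -0.0658, 0.1198]
tool_rot: [3.142, 0.001, 2.997]
force: [0.4, -0.6, -0.9]
width: 0.281
gripper_force: 50.1
```

>>> move_arm:
  increments:
    - [[0,0,0.9,-0.0134,-0.0467,0,0.0],[0,0,0.9,-0.0134,-0.0467,0,0.0],[0,0,0.9,-0.0134,-0.0467,0,0.0],[0,0,0.9,-0.0134,-0.0467,0,0.0],[0,0,0.9,-0.0134,-0.0467,0,0.0]]

```text
time_s: 27.92
eef_pos: [0.505, -0.2996, 0.1197]
tool_rot: [-3.142, 0.0, 3.075]
force: [0.7, 0.4, -0.7]
width: 0.279
gripper_force: 50.1
```

>>> move_arm:
  increments:
    - [[0,0,0.8,-0.0133,-0.0469,0,0.0],[0,0,0,0,0,-0.05,0.0],[0,0,0,0,0,-0.05,0.0],[0,0,0,0,0,-0.026,0.0],[0,0,0,0,0,0,0.0]]

```text
time_s: 28.55
eef_pos: [0.4915, -0.3444, -0.0081]
tool_rot: [3.139, -0.003, 3.089]
force: [0.5, -0.0, -0.1]
width: 0.281
gripper_force: 50.1
```

>>> move_arm:
  increments:
    - [[0,0,0,0,0,0,0.034],[0,0,0,0,0,0,0.034],[0,0,0,0,0,0.03,0.034],[0,0,0,0,0,0.06,0.05],[0,0,0,0,0,0.06,0.0854]]

```text
time_s: 29.18
eef_pos: [0.4923, -0.3449, 0.1462]
tool_rot: [-3.141, 0.001, 3.089]
force: [0.1, 0.3, -0.2]
width: 0.778
gripper_force: 0.0
```

```bash
cat > find.py <<'E'
from h import *
def rect(d,x0,x1,y0,y1,z):
    xs=np.arange(x0,x1,.0005); ys=np.arange(y1,y0,-.0005)
    X,Y=np.meshgrid(xs,ys,indexing='ij'); c=(np.stack([X,Y,np.full_like(X,z)],-1)-np.array(d['eye']))@np.array(d['rotation'])
    u=(c[...,0]/c[...,2]*d['fx']+d['cx']).astype('f4'); v=(c[...,1]/c[...,2]*d['fy']+d['cy']).astype('f4')
    return cv2.remap(d['color'],u,v,cv2.INTER_CUBIC)
def fit(m,x0,y1):
    m=cv2.morphologyEx(m,cv2.MORPH_CLOSE,np.ones((9,9))); m=cv2.morphologyEx(m,cv2.MORPH_OPEN,np.ones((15,15)))
    n,l,st,ce=cv2.connectedComponentsWithStats(m); i=1+np.argmax(st[1:,4])
    (a,b),(w,h),t=cv2.minAreaRect(np.argwhere(l==i).astype('f4'))
    # angle t: from row(x) axis towards col(-y)
    if h>w: t+=90
    return x0+a*.0005,y1-b*.0005,max(w,h)/2,min(w,h)/2,-t%180
def objs(d):
    r=rect(d,.45,.70,.15,.46,.006); m=((r[...,0].astype(int)-r[...,2])>45).astype('u1')
    print('sheet',np.round(fit(m,.45,.46),4))
    r=rect(d,.28,.48,.15,.46,.02); m=(r.min(2)>150).astype('u1')
    print('slab',np.round(fit(m,.28,.46),4), np.percentile(r.min(2),[20,50,80,90,95]))
if __name__=='__main__':
    d=grab('top'); objs(d)
    r=rect(d,.46,.64,-.40,-.25,.008); m=(r.max(2)<70).astype('u1'); n,l,st,ce=cv2.connectedComponentsWithStats(m)
    for i in range(1,n):
        if st[i,4]>600: print('dark',st[i,4],np.round([.46+ce[i][1]*.0005,-.25-ce[i][0]*.0005],3))
    print(robot.observe()['time_s'])
E
python3 find.py
```

```text
sheet [  0.581    0.3121 156.9927  61.1969  79.9309]
slab [  0.4092   0.2715 149.2306  59.4611  91.5422] [112. 115. 120. 170. 172.]
dark 18629 [ 0.505 -0.369]
dark 2700 [ 0.509 -0.303]
dark 2890 [ 0.58  -0.326]
29.225
```

The slab was knocked aside and is now at (0.409,0.2715). I go above the sheet.

>>> move_arm:
  increments:
    - [[0,0,-7.5,0.0068,0.0504,0,0.0854],[0,0,-7.5,0.0068,0.0504,0,0.0854],[0,0,-7.5,0.0068,0.0504,0,0.0854],[0,0,-7.5,0.0068,0.0504,0,0.0854],[0,0,-7.5,0.0068,0.0504,0,0.0854]]

```text
time_s: 29.85
eef_pos: [0.5266, -0.0914, 0.1444]
tool_rot: [3.141, 0.002, 2.43]
force: [1.3, 0.5, -0.0]
width: 0.998
gripper_force: 0.0
```

>>> move_arm:
  increments:
    - [[0,0,-7.5,0.0068,0.0504,0,0.0854],[0,0,-7.5,0.0068,0.0504,0,0.0854],[0,0,-7.5,0.0068,0.0504,0,0.0854],[0,0,-7.5,0.0068,0.0504,0,0.0854],[0,0,-7.5,0.0068,0.0504,0,0.0854]]

```text
time_s: 30.48
eef_pos: [0.5605, 0.1608, 0.1445]
tool_rot: [3.14, 0.0, 1.776]
force: [-0.0, -0.7, 0.4]
width: 1.001
gripper_force: 0.0
```

>>> move_arm:
  increments:
    - [[0,0,-7.5,0.0068,0.0504,0,0.0854],[0,0,-7.5,0.0068,0.0504,0,0.0854],[0,0,-7.0,0.0068,0.0506,0,0.073],[0,0,0,0,0,0,0.073],[0,0,0,0,0,0,0.073]]

```text
time_s: 31.1
eef_pos: [0.5805, 0.3102, 0.1439]
tool_rot: [3.141, -0.0, 1.397]
force: [-0.5, 0.0, -0.5]
width: 0.852
gripper_force: 0.0
```

```bash
cat > w.py <<'E'
from find import *
d=grab('wrist','wl.png'); o=robot.observe(); print(o['eef_pos'],np.degrees(o['tool_rot']),o['width'],o['force'],o['time_s'])
r=rect(d,.45,.72,.15,.45,.006); m=((r[...,0].astype(int)-r[...,2])>45).astype('u1'); print('sheet',np.round(fit(m,.45,.45),4))
objs(grab('top'))
r=rect(grab('top'),.46,.64,-.40,-.25,.008); m=(r.max(2)<70).astype('u1'); n,l,st,ce=cv2.connectedComponentsWithStats(m)
for i in range(1,n):
    if st[i,4]>600: print('dark',st[i,4],np.round([.46+ce[i][1]*.0005,-.25-ce[i][0]*.0005],3))
E
python3 w.py
```

```text
[0.58062509 0.30965072 0.14390091] [ 1.79971586e+02 -3.05435357e-03  7.99973327e+01] 0.8571555059882768 [0.40304858 0.25021814 0.43561107] 31.15
sheet [  0.5816   0.3119 155.9151  61.1679  80.1664]
sheet [  0.5785   0.2962 123.628   61.2386  80.5377]
slab [  0.4097   0.2592 124.3214  58.9443  91.7014] [ 31.  78. 113. 163. 169.]
dark 2936 [ 0.508 -0.346]
dark 2645 [ 0.509 -0.303]
dark 2888 [ 0.581 -0.326]
```

>>> move_arm:
  increments:
    - [[0,0,0,0.001,0.001,-0.05,0.073],[0,0,0,0,0,-0.05,0.073],[0,0,0,0,0,-0.04,0.073],[0,0,0,0,0,-0.02,0.073],[0,0,0,0,0,0,0.073]]
  squeeze: 30

```text
time_s: 31.88
eef_pos: [0.5816, 0.3108, -0.0171]
tool_rot: [-3.14, 0.001, 1.395]
force: [-0.3, -0.1, 1.3]
width: 0.854
gripper_force: 0.0
```

>>> move_arm:
  increments:
    - [[0,0,0,0,0,-0.006,0.073],[0,0,0,0,0,-0.003,0.073],[0,0,0,0,0,0,0.073]]

```text
time_s: 32.25
eef_pos: [0.5819, 0.3115, -0.025]
tool_rot: [3.141, -0.0, 1.396]
force: [0.9, -0.5, -0.3]
width: 0.859
gripper_force: 0.0
```

>>> move_arm:
  increments:
    - [[0,0,0,0,0,-0.003,0.073],[0,0,0,0,0,0,0.073]]

```text
time_s: 32.5
eef_pos: [0.5816, 0.3114, -0.0286]
tool_rot: [-3.142, 0.0, 1.396]
force: [-0.0, 0.2, 0.8]
width: 0.851
gripper_force: 0.0
```

>>> move_arm:
  increments:
    - [[0,0,0,0,0,-0.002,0.073],[0,0,0,0,0,0,0.073]]

```text
time_s: 32.75
eef_pos: [0.5816, 0.3114, -0.0308]
tool_rot: [-3.141, 0.0, 1.396]
force: [-0.3, -0.3, -0.2]
width: 0.855
gripper_force: 0.0
```

>>> move_arm:
  increments:
    - [[0,0,0,0,0,-0.002,0.073],[0,0,0,0,0,0,0.073]]

```text
time_s: 33.0
eef_pos: [0.5816, 0.3114, -0.0328]
tool_rot: [-3.141, 0.0, 1.396]
force: [0.7, 0.0, -0.7]
width: 0.857
gripper_force: 0.0
```

>>> move_arm:
  increments:
    - [[0,0,0,0,0,0,0.068],[0,0,0,0,0,0,0.068]]

```text
time_s: 33.25
eef_pos: [0.5818, 0.3114, -0.0325]
tool_rot: [3.141, -0.0, 1.396]
force: [-0.6, 0.4, -0.0]
width: 0.794
gripper_force: 0.0
```

>>> move_arm:
  increments:
    - [[0,0,0,0,0,-0.001,0.068],[0,0,0,0,0,0,0.068]]

```text
time_s: 33.5
eef_pos: [0.5817, 0.3114, -0.0336]
tool_rot: [3.142, 0.0, 1.396]
force: [-0.3, 0.3, 0.2]
width: 0.797
gripper_force: 0.0
```

>>> move_arm:
  increments:
    - [[0,0,0,0,0,0,0.02],[0,0,0,0,0,0,0.02],[0,0,0,0,0,0,0.02]]

```text
time_s: 33.88
eef_pos: [0.5828, 0.312, -0.0316]
tool_rot: [3.139, -0.002, 1.396]
force: [-0.6, -0.8, 15.4]
width: 0.688
gripper_force: 39.1
```

>>> move_arm:
  increments:
    - [[0,0,0,0,0,0.02,0.02],[0,0,0,0,0,0.05,0.02],[0,0,0,0,0,0.05,0.02],[0,0,0,0,0,0,0.02]]

```text
time_s: 34.38
eef_pos: [0.5834, 0.3121, 0.0912]
tool_rot: [3.135, -0.004, 1.396]
force: [0.3, -0.1, -1.6]
width: 0.688
gripper_force: 33.6
```

Run:
```python
from find import *
d=grab('wrist','wl.png'); o=robot.observe(); print(o['eef_pos'],np.degrees(o['tool_rot']),o['width'],o['gripper_force'],o['time_s'])
# free sheet measured at its lifted height
z=o['eef_pos'][2]+.0325+.006
r=rect(d,.45,.72,.15,.45,z); m=((r[...,0].astype(int)-r[...,2])>45).astype('u1'); print('sheet',np.round(fit(m,.45,.45),4))
t=grab('top'); 
r=rect(t,.45,.70,-.13,.08,.054).astype(int); m=((r[...,2]-r[...,0])>25).astype('u1')*255
n,l,st,ce=cv2.connectedComponentsWithStats(cv2.dilate(m,np.ones((5,5))))
for i in range(1,n):
    if st[i,4]>2000:
        (a,b),(w,h),tt=cv2.minAreaRect(np.argwhere(l==i).astype('f4')); print('outline',.45+a*.0005,.08-b*.0005,w/2,h/2,tt)
```

```text
[0.58223442 0.31163677 0.08867094] [ 1.79832212e+02 -1.01063039e-01  7.99745865e+01] 0.6898522079363726 33.61008882522583 34.425
sheet [  0.5849   0.3222 135.0312  60.9407  79.992 ]
```

>>> move_arm:
  increments:
    - [[0,0,-9.3,-0.0009,-0.0373,0,0.02],[0,0,-9.3,-0.0009,-0.0373,0,0.02],[0,0,-9.3,-0.0009,-0.0373,0,0.02],[0,0,-9.3,-0.0009,-0.0373,0,0.02],[0,0,-9.3,-0.0009,-0.0373,0,0.02]]

```text
time_s: 35.1
eef_pos: [0.5762, 0.1236, 0.0849]
tool_rot: [-3.14, 0.003, 0.579]
force: [0.6, -0.9, -1.4]
width: 0.69
gripper_force: 33.6
```

>>> move_arm:
  increments:
    - [[0,0,-9.3,-0.0009,-0.0373,0,0.02],[0,0,-9.3,-0.0009,-0.0373,0,0.02],[0,0,-9.3,-0.0009,-0.0373,0,0.02],[0,0,-9.2,-0.0008,-0.0373,0,0.02],[0,0,0,0,0,-0.02,0.02]]

```text
time_s: 35.72
eef_pos: [0.5736, -0.0266, 0.0658]
tool_rot: [3.141, 0.0, -0.068]
force: [-0.4, 1.2, -0.1]
width: 0.687
gripper_force: 33.6
```

Run:
```python
from find import *
t=grab('top'); s=grab('side'); w=grab('wrist'); o=robot.observe(); print(o['eef_pos'],np.degrees(o['tool_rot']),o['width'],o['gripper_force'],o['time_s'])
a=cv2.cvtColor(rect(w,.46,.68,-.10,.06,.054),cv2.COLOR_RGB2BGR)
b=cv2.cvtColor(rect(s,.46,.68,-.10,.06,.054),cv2.COLOR_RGB2BGR)
cv2.imwrite('pics/m7.png',np.hstack([a,b]))
# blue line rows visible in side/wrist rectified views
for q in(a,b):
    q=q.astype(int); m=((q[...,0]-q[...,2])>20).astype('u1'); n,l,st,ce=cv2.connectedComponentsWithStats(m)
    for i in range(1,n):
        if st[i,4]>150:
            p=np.argwhere(l==i).astype('f4'); vx,vy,x,y=cv2.fitLine(p,cv2.DIST_HUBER,0,.01,.01).ravel(); print(st[i],'pt',np.round([.46+x*.0005,.06-y*.0005],4),'dir',round(float(np.degrees(np.arctan2(-vy,vx))),2))
```

```text
[ 0.57256196 -0.0242904   0.06479287] [-179.98127367    0.22702725   -3.64002817] 0.6868818253635353 33.579171895980835 35.875
[105 378 147  19 562] pt [ 0.6548 -0.0281] dir 86.04
[  78   63  156   62 1376] pt [ 0.4956 -0.0167] dir 84.72
[ 87 185  11  30 207] pt [0.5597 0.0143] dir -3.73
[ 89 227  10  26 156] pt [0.5791 0.013 ] dir -5.21
[ 96 297   9  39 231] pt [0.6181 0.0102] dir -1.67
[100 377 113  26 670] pt [ 0.6574 -0.0158] dir 86.41
```

The far and left outline edges, seen from the wrist and side cameras, agree with the target pose within about 1 mm. I lower and release.

>>> move_arm:
  increments:
    - [[0,0,-0.1,0,0.001,-0.025,0.02],[0,0,0,0,0,-0.012,0.02],[0,0,0,0,0,-0.005,0.02],[0,0,0,0,0,0,0.02]]

```text
time_s: 36.38
eef_pos: [0.5738, -0.0231, 0.0245]
tool_rot: [3.142, 0.0, -0.065]
force: [0.1, 0.7, -0.9]
width: 0.688
gripper_force: 33.6
```

>>> move_arm:
  increments:
    - [[0,0,0,0,0,-0.002,0.02],[0,0,0,0,0,0,0.02]]

```text
time_s: 36.62
eef_pos: [0.5738, -0.0233, 0.0227]
tool_rot: [3.141, -0.0, -0.065]
force: [-0.4, -0.1, -0.5]
width: 0.689
gripper_force: 33.6
```

>>> move_arm:
  increments:
    - [[0,0,0,0,0,0,0.072],[0,0,0,0,0,0,0.072],[0,0,0,0,0,0.03,0.08],[0,0,0,0,0,0.05,0.08],[0,0,0,0,0,0.05,0.08]]

```text
time_s: 37.25
eef_pos: [0.5734, -0.0233, 0.1538]
tool_rot: [3.142, 0.001, -0.065]
force: [0.7, -0.1, 0.3]
width: 0.937
gripper_force: 0.0
```

```bash
cat > v.py <<'E'
from find import *
w=grab('wrist','wv.png'); o=robot.observe(); print(o['eef_pos'],np.degrees(o['tool_rot']),o['time_s'])
for n in('wrist','side'):
    w=grab(n); r=rect(w,.46,.69,-.11,.07,.060); m=((r[...,0].astype(int)-r[...,2])>45).astype('u1'); 
    try: print(n,'sheet',np.round(fit(m,.46,.07),4))
    except Exception as e: print(e)
objs(grab('top'))
E
python3 v.py
```

```text
[ 0.57591475 -0.02356712  0.16028053] [179.94986055  -0.47729417  -3.71608717] 37.3
wrist sheet [ 5.755000e-01 -2.510000e-02  1.552341e+02  6.042890e+01  1.763537e+02]
side sheet [ 5.760000e-01 -2.180000e-02  1.595046e+02  6.672370e+01  1.762315e+02]Traceback (most recent call last):
  File "v.py", line 7, in <module>
    objs(grab('top'))
    ~~~~^^^^^^^^^^^^^
  File "find.py", line 16, in objs
    print('sheet',np.round(fit(m,.45,.46),4))
                           ~~~^^^^^^^^^^^
  File "find.py", line 9, in fit
    n,l,st,ce=cv2.connectedComponentsWithStats(m); i=1+np.argmax(st[1:,4])
                                                       ~~~~~~~~~^^^^^^^^^^
    return _wrapfunc(a, 'argmax', axis=axis, out=out, **kwds)
    return bound(*args, **kwds)
ValueError: attempt to get argmax of an empty sequence
```

The sheet sits at about (0.5755,-0.0245), yaw -3.7°, flat inside the outline. Now the slab.

>>> move_arm:
  increments:
    - [[0,0,9.5,-0.0164,0.0294,0,0.08],[0,0,9.5,-0.0164,0.0294,0,0.08],[0,0,9.5,-0.0164,0.0294,0,0.08],[0,0,9.5,-0.0164,0.0294,0,0.08],[0,0,9.5,-0.0164,0.0294,0,0.08]]

```text
time_s: 38.08
eef_pos: [0.4904, 0.1245, 0.1509]
tool_rot: [-3.14, 0.002, 0.769]
force: [0.9, -0.5, -0.1]
width: 0.936
gripper_force: 0.0
```

>>> move_arm:
  increments:
    - [[0,0,9.5,-0.0164,0.0294,0,0.08],[0,0,9.5,-0.0164,0.0294,0,0.08],[0,0,9.5,-0.0164,0.0294,0,0.08],[0,0,9.5,-0.0164,0.0294,0,0.08],[0,0,9.8,-0.0164,0.0294,0,0.08]]

```text
time_s: 38.7
eef_pos: [0.4085, 0.2713, 0.1509]
tool_rot: [-3.139, 0.001, 1.604]
force: [0.8, -0.2, -0.3]
width: 0.94
gripper_force: 0.0
```

>>> move_arm:
  increments:
    - [[0,0,0,0,0,0,0.075],[0,0,0,0,0,0,0.075]]
  squeeze: 80

```text
time_s: 38.95
eef_pos: [0.4095, 0.2703, 0.1515]
tool_rot: [-3.14, 0.001, 1.597]
force: [-0.6, 0.5, -0.7]
width: 0.881
gripper_force: 0.0
```

Run:
```python
from find import *
w=grab('wrist','wv.png'); t=grab('top','tv.png'); o=robot.observe(); print(o['eef_pos'],np.degrees(o['tool_rot']),o['width'],o['time_s'])
for d in(w,t):
    r=rect(d,.28,.52,.13,.42,.02); m=(r.min(2)>150).astype('u1')
    try: print('slab',np.round(fit(m,.28,.42),4))
    except Exception: print('none')
r=rect(t,.45,.70,-.14,.10,.060); m=((r[...,0].astype(int)-r[...,2])>45).astype('u1'); print('sheet top',np.round(fit(m,.45,.10),4))
a=cv2.cvtColor(rect(w,.28,.52,.13,.42,.02),cv2.COLOR_RGB2BGR); r=cv2.cvtColor(rect(t,.45,.70,-.14,.10,.054),cv2.COLOR_RGB2BGR)
cv2.imwrite('pics/a.png',a); cv2.imwrite('pics/rs.png',r)
```

```text
[0.40989375 0.27003267 0.15187477] [-1.79953896e+02  2.79604925e-02  9.14558680e+01] 0.8765379135387834 39.05
slab [3.998e-01 2.752e-01 2.895e+02 2.395e+02 9.000e+01]
slab [ 0.4094  0.2625 83.3296 57.9675 91.1691]
sheet top [ 5.74000e-01 -2.40000e-02  1.54340e+02  5.98161e+01  1.76367e+02]
```

Run:
```python
from find import *
a=cv2.imread('pics/a.png')
print([a[240+i,290-145].tolist() for i in(-200,-150,-100,-50,0,50,100,150)],[a[240,c].tolist() for c in range(50,560,50)])
g=a.min(2)
for th in(190,200,210,220,230):
    try: print(th,np.round(fit((g>th).astype('u1'),.28,.42),4))
    except Exception: print(th,'none')
```

```text
[[166, 177, 178], [174, 185, 184], [162, 174, 173], [171, 183, 182], [173, 185, 185], [167, 178, 179], [167, 177, 177], [173, 183, 183]] [[164, 175, 176], [167, 178, 177], [228, 235, 235], [248, 249, 248], [246, 248, 247], [245, 249, 248], [244, 248, 248], [215, 223, 225], [114, 123, 123], [115, 123, 122], [111, 121, 119]]
190 [  0.4086   0.2825 127.1727  60.6152  90.8185]
200 [  0.4086   0.2826 126.5551  60.0586  91.1612]
210 [  0.4086   0.2825 126.3085  59.6153  90.8185]
220 [  0.4086   0.2826 125.5742  59.0674  91.1307]
230 [  0.4084   0.2827 124.8871  58.629   91.1288]
```

>>> move_arm:
  increments:
    - [[0,0,0,0,0,-0.055,0.075],[0,0,0,0,0,-0.055,0.075],[0,0,0,0,0,-0.04,0.075],[0,0,0,0,0,-0.02,0.075],[0,0,0,0,0,-0.01,0.075]]

```text
time_s: 39.67
eef_pos: [0.4097, 0.2699, -0.0288]
tool_rot: [-3.14, 0.001, 1.596]
force: [0.8, 0.2, 0.5]
width: 0.876
gripper_force: 0.0
```

>>> move_arm:
  increments:
    - [[0,0,0,0,0,0,0.075],[0,0,0,0,0,0,0.02],[0,0,0,0,0,0,0.02],[0,0,0,0,0,0,0.02],[0,0,0,0,0,0,0.02]]

```text
time_s: 40.3
eef_pos: [0.4102, 0.2707, -0.0263]
tool_rot: [3.14, -0.001, 1.598]
force: [-0.6, -2.5, 6.0]
width: 0.681
gripper_force: 86.9
```

>>> move_arm:
  increments:
    - [[0,0,0,0,0,0.015,0.02],[0,0,0,0,0,0.03,0.02],[0,0,0,0,0,0.045,0.02],[0,0,0,0,0,0.045,0.02],[0,0,0,0,0,0,0.02]]

```text
time_s: 40.92
eef_pos: [0.4108, 0.2713, 0.1112]
tool_rot: [3.135, -0.003, 1.598]
force: [0.3, -0.9, -4.6]
width: 0.681
gripper_force: 87.6
```

>>> move_arm:
  increments:
    - [[0,0,-9.5,0.0164,-0.0296,0,0.02],[0,0,-9.5,0.0165,-0.0296,0,0.02],[0,0,-9.5,0.0164,-0.0296,0,0.02],[0,0,-9.5,0.0165,-0.0296,0,0.02],[0,0,-9.5,0.0164,-0.0296,0,0.02]]

```text
time_s: 41.55
eef_pos: [0.4917, 0.1216, 0.1068]
tool_rot: [-3.141, 0.001, 0.764]
force: [-0.3, 0.7, -4.9]
width: 0.678
gripper_force: 87.5
```

>>> move_arm:
  increments:
    - [[0,0,-9.5,0.0165,-0.0295,0,0.02],[0,0,-9.5,0.0164,-0.0295,0,0.02],[0,0,-9.5,0.0165,-0.0295,0,0.02],[0,0,-9.5,0.0164,-0.0295,0,0.02],[0,0,-9.7,0.0165,-0.0295,0,0.02]]

```text
time_s: 42.18
eef_pos: [0.5739, -0.0257, 0.1066]
tool_rot: [-3.141, 0.002, -0.069]
force: [0.7, 0.7, -3.9]
width: 0.679
gripper_force: 87.5
```

>>> move_arm:
  increments:
    - [[0,0,0,0,0,-0.03,0.02],[0,0,0,0,0,-0.02,0.02],[0,0,0,0,0,0,0.02],[0,0,0,0,0,0,0.02]]

```text
time_s: 42.68
eef_pos: [0.5743, -0.0247, 0.0578]
tool_rot: [3.141, -0.0, -0.063]
force: [0.5, -0.0, -4.0]
width: 0.674
gripper_force: 87.3
```

Run:
```python
from find import *
w=grab('wrist','wv.png'); o=robot.observe(); print(o['eef_pos'],np.degrees(o['tool_rot']),o['width'],o['gripper_force'],o['force'],o['time_s'])
z=o['eef_pos'][2]+.0275+.020
r=rect(w,.46,.69,-.11,.07,z); 
for th in(170,190,210): print(th,np.round(fit((r.min(2)>th).astype('u1'),.46,.07),4))
r=rect(w,.46,.69,-.11,.07,.060); m=((r[...,0].astype(int)-r[...,2])>45).astype('u1'); print('sheet vis',np.round(fit(m,.46,.07),4))
cv2.imwrite('pics/wv2.png',cv2.cvtColor(w['color'],cv2.COLOR_RGB2BGR))
```

```text
[ 0.57446789 -0.02473905  0.05811083] [ 1.79991148e+02 -4.67117840e-02 -3.61773787e+00] 0.6792280470490828 87.35606789588928 [-0.11902268  0.0329597  -4.16078375] 42.725
170 [ 6.275e-01 -2.170e-02  1.755e+02  1.240e+02  9.000e+01]
190 [ 6.275e-01 -1.320e-02  1.585e+02  1.240e+02  9.000e+01]
210 [ 6.353000e-01 -1.190000e-02  1.458848e+02  8.386050e+01  8.602750e+01]
sheet vis [ 0.5697  0.0645 27.5    11.      0.    ]
```

>>> move_arm:
  increments:
    - [[0,0,0,-0.0003,0.0007,-0.014,0.02],[0,0,0,0,0,-0.008,0.02],[0,0,0,0,0,-0.004,0.02],[0,0,0,0,0,0,0.02]]

```text
time_s: 43.22
eef_pos: [0.5737, -0.024, 0.0311]
tool_rot: [3.142, 0.001, -0.063]
force: [0.1, -0.2, -3.5]
width: 0.677
gripper_force: 87.7
```

>>> move_arm:
  increments:
    - [[0,0,0,0,0,-0.002,0.02],[0,0,0,0,0,0,0.02]]

```text
time_s: 43.48
eef_pos: [0.574, -0.0241, 0.0295]
tool_rot: [3.141, -0.0, -0.063]
force: [-1.2, 0.0, -3.0]
width: 0.683
gripper_force: 87.7
```

>>> move_arm:
  increments:
    - [[0,0,0,0,0,-0.002,0.02],[0,0,0,0,0,0,0.02]]

```text
time_s: 43.72
eef_pos: [0.5741, -0.0242, 0.0278]
tool_rot: [3.141, -0.001, -0.063]
force: [-1.7, 0.4, 2.5]
width: 0.684
gripper_force: 88.2
```

>>> move_arm:
  increments:
    - [[0,0,0,0,0,-0.0015,0.02],[0,0,0,0,0,0,0.02]]

```text
time_s: 43.98
eef_pos: [0.5741, -0.0241, 0.0277]
tool_rot: [3.141, -0.001, -0.063]
force: [-6.7, 1.0, 21.6]
width: 0.683
gripper_force: 90.5
```

>>> move_arm:
  increments:
    - [[0,0,0,0,0,0.0012,0.02],[0,0,0,0,0,0,0.02],[0,0,0,0,0,0,0.074],[0,0,0,0,0,0,0.074],[0,0,0,0,0,0,0.074]]

```text
time_s: 44.6
eef_pos: [0.574, -0.0241, 0.0269]
tool_rot: [3.141, 0.0, -0.063]
force: [1.4, -1.5, 0.4]
width: 0.867
gripper_force: 0.0
```

>>> move_arm:
  increments:
    - [[0,0,0,0,0,0.03,0.074],[0,0,0,0,0,0.05,0.08],[0,0,0,0,0,0.05,0.08],[0,0,0,-0.01,0.05,0,0.08],[0,0,0,-0.01,0.05,0,0.08]]

```text
time_s: 45.22
eef_pos: [0.5538, 0.0767, 0.1577]
tool_rot: [-3.142, -0.001, -0.065]
force: [0.9, 1.1, 0.3]
width: 0.935
gripper_force: 0.0
```

>>> move_arm:
  increments:
    - [[0,0,0,-0.01,0.05,0,0.08],[0,0,0,-0.01,0.05,0,0.08],[0,0,0,-0.01,0.05,0,0.08],[0,0,0,-0.01,0.05,0,0.08],[0,0,0,0,0.03,0,0.08]]

```text
time_s: 45.85
eef_pos: [0.513, 0.3081, 0.1571]
tool_rot: [3.142, 0.0, -0.062]
force: [0.1, -0.1, 0.9]
width: 0.939
gripper_force: 0.0
```

Run:
```python
from find import *
t=grab('top','tf.png'); s=grab('side','sf.png'); o=robot.observe(); print(o['eef_pos'],o['force'],o['time_s'])
r=rect(t,.45,.70,-.14,.10,.074); 
for th in(172,185,200): 
    try: print(th,np.round(fit((r.min(2)>th).astype('u1'),.45,.10),4))
    except Exception as e: print(th,'none')
a=cv2.cvtColor(t['color'],cv2.COLOR_RGB2BGR)[110:300,200:420]; b=cv2.cvtColor(s['color'],cv2.COLOR_RGB2BGR)[140:285,170:380]
cv2.imwrite('pics/fin.png',np.vstack([np.hstack([cv2.resize(a,(400,345),interpolation=cv2.INTER_CUBIC),cv2.resize(b,(400,345),interpolation=cv2.INTER_CUBIC)])]))
```

```text
[0.5134354  0.30844879 0.15687951] [ 0.90185531 -0.26820439 -0.2855004 ] 45.95
172 none
185 none
200 none
```

View pics/fin.png

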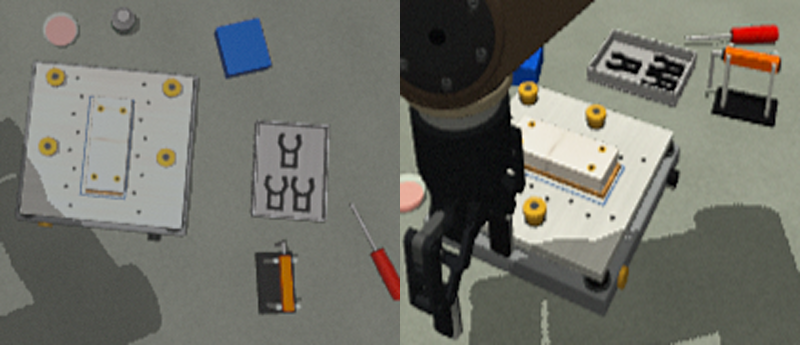

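Run:
```python
from find import *
t=grab('top'); 
p=np.array([pt(t,200+u*.55,110+v*190/345,.074) for u,v in[(101,108),(124,109),(92,177),(118,179)]])
r=rect(t,.49,.66,-.075,.03,.074); h=cv2.cvtColor(r,cv2.COLOR_RGB2HSV); m=cv2.inRange(h,(10,90,60),(35,255,255)); n,l,st,ce=cv2.connectedComponentsWithStats(m)
print(p.mean(0)); 
for i in range(1,n):
    if st[i,4]>30: print(st[i,4],np.round([.49+ce[i][1]*.0005,.03-ce[i][0]*.0005],4))
```

```text
[ 0.57490316 -0.02627304  0.074     ]
684 [ 0.4971 -0.0189]
267 [ 0.5196 -0.0391]
289 [ 0.5216 -0.0031]
319 [ 0.6292 -0.0463]
308 [ 0.6318 -0.0109]
```

```bash
python3 -c "
from cell import robot
print(robot.sign_off())"
```

```text
the job is handed in; nothing more can be done
None
```

The job is done and handed in: three clips pried off with the pick and in the tray (the fourth stud never had one), pick back in its rest, cork sheet centred in the outline, and slab square on top, all within about 2 mm by the cameras.

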